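Fit the right-width filter panel to the bench air cleaner

TASK

One of the four filter panels in the white rack is the right width for the bench air cleaner: the widest one that still goes between the fixed side wall and the black sliding guide of its sloping frame. Stand that panel in the frame, upright way up with its foot down in the bottom channel, leaning back on the grille, then slide the guide in until it holds the panel snugly against the fixed side wall, and let go. Leave the other panels in the rack, and do not disturb the cup, the bottle and the roll of tape that stand in between.

Things in the scene. Friction and masses are not known exactly. Their poses are not given: they have to be found in the camera images.
- cleaner: bench air cleaner, fixed: low off-white housing (x -170 to -45 mm, 68 mm high, 180 mm wide) with a grey sloping filter frame facing its +x; plinth x -170 to 34, y -90 to 95 mm. Origin on the bench below point seat, z up. The frame's fixed side wall has its inner face at y = -64 mm (10 mm thick, 66 mm up the slope); the guide's inner face is at y = 64 mm minus joint guide.
- seat (a point): the frame's inner bottom corner at the mid of its width (y = 0), where sloping back meets channel floor, 22 mm above the bench; axes as the cleaner's. The flat back leans 22 degrees from vertical (top to -x) and reaches 80 mm up the slope. The floor is square to the back; the channel is 22 mm from back to front lip, the lip 6 mm thick and 12 mm tall.
- guide (a joint): position of the black side guide, in m: 0 = widest (128 mm between wall and guide), grows as it moves along the cleaner's -y towards the fixed wall, end stop 0.016 (112 mm). Starts at 0 to 0.004. Stiff: about 3 N of friction; stays where it is left. A panel sliding with it adds 1 to 3 N.
- guide_tab (a point): point on the outer (+y) face of the guide, near its top, about 114 mm above the bench; axes as the cleaner's. The guide is a bar 12 mm thick (y), 20 mm wide, leaning like the frame; it runs up the slope from the channel to 10 mm beyond this point. It moves with the guide.
- rack: white fixed rack, 150 x 256 mm, base 10 mm thick, four slots along its y at -96, -32, 32, 96 mm, each between two fins 5 mm thick and 70 mm long that rise to 45 mm above the bench. Origin under its centre. The panels stand in the slots in any order, width along the rack's x, feet 10 mm above the bench.
- panel_a: filter panel, a flat grey plastic slab with an off-white pleated middle: 88 mm wide (its y), 14 mm thick (its x), 130 mm tall (its z). Origin at the centre of its underside. It starts upright in a slot of the rack, which has 2 mm play on either side; 0.2 kg give or take a third.
- panel_b: filter panel, a flat grey plastic slab with an off-white pleated middle: 100 mm wide (its y), 14 mm thick (its x), 130 mm tall (its z). Origin at the centre of its underside. It starts upright in a slot of the rack, which has 2 mm play on either side; 0.2 kg give or take a third.
- panel_c: filter panel, a flat grey plastic slab with an off-white pleated middle: 116 mm wide (its y), 14 mm thick (its x), 130 mm tall (its z). Origin at the centre of its underside. It starts upright in a slot of the rack, which has 2 mm play on either side; 0.2 kg give or take a third.
- panel_d: filter panel, a flat grey plastic slab with an off-white pleated middle: 136 mm wide (its y), 14 mm thick (its x), 130 mm tall (its z). Origin at the centre of its underside. It starts upright in a slot of the rack, which has 2 mm play on either side; 0.2 kg give or take a third.
- cup: bystander: specimen cup with lid, 60 mm diameter, 65 mm tall; origin at the centre of its underside
- bottle: bystander: white bottle, 64 mm diameter, 150 mm tall; origin at the centre of its underside
- tape: bystander: roll of tape lying flat, 76 mm diameter, 19 mm high; origin at the centre of its underside
Things that resemble listed ones, but are neither listed nor needed, are in the scene too. Leave any orange or yellow look-alike of the panel_c alone.

How it is judged:
By the outcome, as a careful person would: the job done as asked, in the order asked, and still so for the second after the job is handed in, with the robot touching nothing.
It also fails if it takes over 51 s, if anything falls off the work surface, if the arm or the gripper's body presses on something with over 40 N, if the wrist force passes 120 N, or if a joint passes its speed limit or range.

ROBOT

A 6-joint arm with a two-finger parallel gripper is mounted at the origin on the work surface. World frame = base frame: x ahead of the robot, y to its left, z up, the work surface at z = 0. Lengths are in m, angles in rad, forces in N, time in s.
With the tool pointing down it reaches from about 0.425 to 0.95 m from the base axis. Payload 3.5 kg.
Tool frame: the origin (TCP) lies at the very end of the fingers, on their centre line; the grasp point (between the pads) lies 19 mm behind it (grip_depth is the distance from the TCP to the grasp point, in m); x points along the fingers, z is the direction in which the jaws open and shut, and the axes are right-handed (so a half turn about x gives the same grasp; the last joint's range is limited). The gripper opens to 85 mm and grips with 20 to 120 N. Pads are 22 mm wide; open, the fingers measure 114 mm over their backs; the gripper's body (76 mm by 85 mm) begins 54 mm behind the grasp point. The pads swing forward as they close: fully open they stand 13 mm farther back than shut.
Start: joints at [-1.479, 0.286, 1.577, -0, 1.279, -0.15], TCP at [0.162, -0.655, 0.231] pointing down, gripper open.
Joint ranges: [-2.77, 2.77], [-0.9, 2.22], [0.21, 2.48], [-1.53, 4.67], [0.24, 2.81], [-2.84, 2.84]. Speed limits (rad/s): [2.79, 2.79, 3.14, 3.14, 3.14, 3.14].

INTERFACE

Orientations are given as a unit quaternion [x, y, z, w].
In Python, from plant import get_state, read_camera, calibration, sign_off, recognise, grip_depth gives the robot as it stands. The module is installed in compiled form; this text tells all that it offers.
- The arm moves only by the tool servo_tool, never from a script. Its argument "deltas" is a list that holds one entry, the list of rows, each a list of 4 numbers: the shift along the world's x, y, z scaled (see below), then the turn about the world's z scaled (see below). In form: [[[tx, ty, tz, spin], ...]]. A call has exactly 5 rows; each row is the pose to reach, as a shift and turn from the pose commanded when the call began; what a row does not reach only later rows make up. The controller multiplies each number of a shift by 10 cm and each number of a turn by 90 degrees. A row lasts 1/10 s, in which the tool goes at most 50 mm and 8.59 degrees, less where a joint would pass 70% of its speed; a pose out of reach is approached as far as the arm can. A call with a number of a shift or a turn outside -1 to 1 is refused whole. A call with a gripper value outside its range is refused whole. "claw" is the gripper's target within -1 to 1 (fully open at 1, half-way at 0, shut at -1), set as the call begins (left out, the last holds). The fingers move at their own pace and stop on an object; "force" is the grip in N (left out, the last holds). Time passes only in rows, so rows that repeat a pose let the fingers close, or fill a call up. It gives the time, the measured TCP pose, the force and the opening at its end, in the units of the state.
- get_state(): the state, without advancing time (a new reading comes with each control period).
- read_camera(name): name is "scene" or "side" or "wrist"; returns the picture (384x512x3 uint8, blue, green, red); there is no depth.
- calibration(name): a dict with "intrinsics" (3x3 intrinsics, pixels), "R" (3x3) and "t" (3): a world point X has camera coordinates R X + t; the wrist camera has in their place "T_tool_cam" (4x4, takes a point from camera to tool coordinates, whose origin is the TCP and whose axes are the tool frame's). Camera axes: x right, y down, z forward; pixel columns grow to the right and rows downward; lengths in m; the calibration is good to about 2 mm. A picture is of the moment at which its call begins: read the wrist's pose just before it. calibration takes no time and is no camera call.
- sign_off(): hands the job in, once; it reports no verdict.
Trained networks look in the newest picture that a camera, given by its name, has taken for a name from the list of things; names that differ only in an ending like _2 or _b are one class to them, and where a whole thing is asked for, a point or a joint stands for the part that bears it (a point fixed in the world has none). Each returns a list of dicts, best first, with "p" (0 to 1); they miss things now and then, are a little off and sometimes report something else, mostly with a low value. They report only what shows in the picture. A call takes as long as a camera call. They do not tell look-alikes from the thing itself.
- recognise(camera, query): "at" ([x, y, z] in m, in world coordinates, good to about 4 mm: the middle of the surface that is visible of it).
The state is a dict: "time": time; "qpos": joint angles; "dq": joint speeds; "joint_efforts": joint torques, N m; "eef_pos": TCP position; "tcp_rot": TCP orientation; "contact_force": force on the tool from outside, world axes, zero at the start; "wrist_torque": the same for the moment, N m; "opening": opening from 0.0 (shut) to 1.0 (fully open).
Only numpy, scipy, OpenCV 4.12 (cv2) and the standard library are available. Lean on these libraries where they do the work, as an engineer would, in place of code of your own. Each camera call takes 0.05 s, during which the arm holds its last target. There are 200 camera calls.

## Working session

There is one attempt and no reset: what is moved stays moved. The work goes in short steps, Python scripts to look and compute and a tool call to move; the robot and the scene stay as the last step left them, time stands still between calls to the robot, and variables do not carry over. Pictures are saved under pics/ and viewed, about 8 in all and at most 12, crops included, and the job is handed in when it is done.

Besides the shell and the picture viewer there is one more tool, called after ">>>" as name([rows], argument=value, ...), one row to a line, values as JSON. servo_tool: Moves the arm, as the interface text tells. Its arguments: {"type":"object","properties":{"deltas":{"type":"array"},"claw":{"type":"number"},"force":{"type":"number"}},"required":["deltas"]}

```bash
mkdir -p pics; ls; python3 - <<'E'
from plant import *
import cv2,numpy as np
print(get_state(), grip_depth if not callable(grip_depth) else grip_depth())
for c in ["scene","side"]:
    im=read_camera(c); cv2.imwrite(f"pics/{c}0.png",im)
    k=calibration(c); print(c,np.round(k["intrinsics"],1).tolist(),np.round(k["R"],3).tolist(),np.round(k["t"],3).tolist())
    for q in ["cleaner","guide","rack","panel_c","cup","bottle","tape"]:
        print(q,[(np.round(d["at"],3).tolist(),round(d["p"],2)) for d in recognise(c,q)])
print(get_state()["time"])
E
```

```text
pics
{'time': 0.0, 'qpos': array([-1.47901192e+00,  2.87191935e-01,  1.57818821e+00, -6.26435134e-08,
        1.27861043e+00, -1.49984414e-01]), 'dq': array([3.49232884e-04, 4.60703971e-04, 2.19248141e-04, 7.26404724e-04,
       2.88160362e-05, 6.17422309e-04]), 'joint_efforts': array([-9.43709529e-04, -4.05977368e+01, -2.92627305e+01, -2.04109942e-04,
        5.85088841e-03, -1.55917828e-06]), 'eef_pos': array([ 0.16158608, -0.65468939,  0.2299236 ]), 'tcp_rot': array([ 0.43667242,  0.55722769, -0.43543911,  0.5560641 ]), 'contact_force': array([ 0.00136256,  1.04544105, -0.10822904]), 'wrist_torque': array([-0.02125489, -0.02349009,  0.044323  ]), 'opening': 1.0010707364505163} 0.0187
scene [[405.0, 0.0, 257.4], [0.0, 405.0, 188.9], [0.0, 0.0, 1.0]] [[-0.062, 0.998, 0.005], [0.667, 0.045, -0.743], [-0.742, -0.043, -0.669]] [0.053, -0.258, 1.395]
cleaner [([0.529, 0.166, 0.07], 0.97)]
guide [([0.558, 0.228, 0.086], 0.81)]
rack [([0.532, -0.18, 0.01], 0.95)]
panel_c [([0.501, -0.315, 0.103], 0.78), ([0.706, -0.242, 0.1], 0.77), ([0.517, -0.184, 0.098], 0.75), ([0.541, -0.122, 0.096], 0.72), ([0.517, -0.241, 0.102], 0.61), ([0.3, -0.177, 0.079], 0.6)]
cup [([0.573, 0.008, 0.061], 0.64)]
bottle [([0.693, -0.015, 0.091], 0.76)]
tape [([0.449, 0.014, 0.022], 0.88)]
side [[425.4, 0.0, 252.6], [0.0, 425.4, 194.9], [0.0, 0.0, 1.0]] [[-0.568, -0.823, 0.021], [-0.568, 0.374, -0.734], [0.596, -0.429, -0.679]] [0.275, 0.361, 0.948]
cleaner [([0.44, 0.188, 0.069], 0.73)]
guide []
rack [([0.496, -0.118, 0.012], 0.97)]
panel_c [([0.682, -0.25, 0.075], 0.78), ([0.522, -0.255, 0.117], 0.74), ([0.508, -0.12, 0.102], 0.72), ([0.489, -0.178, 0.101], 0.6)]
cup [([0.55, 0.009, 0.052], 0.88)]
bottle [([0.653, -0.007, 0.085], 0.97)]
tape [([0.448, 0.022, 0.017], 0.91)]
0.8
```

View pics/scene0.png

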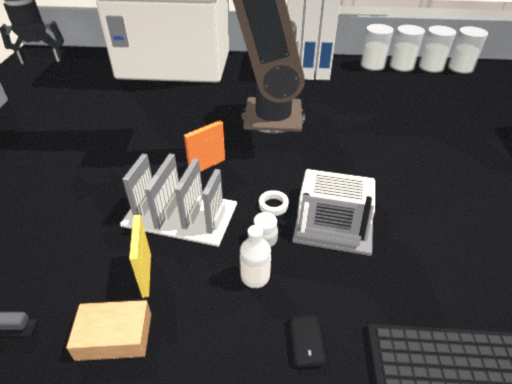

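View pics/side0.png

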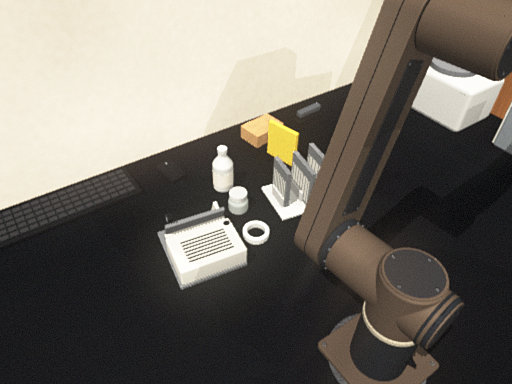

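The scene view shows the rack panels at about (138,187), (163,192), (189,195) and (214,202). The orange look-alike (206,147) and the yellow one (142,257) stand outside the rack. The cleaner is at (337,210) with its black guide on the right, at +y. I'll zoom in to measure.

```bash
python3 - <<'E'
import cv2,numpy as np
im=cv2.imread("pics/scene0.png")
a=cv2.resize(im[150:246,115:245],None,fx=6,fy=6,interpolation=cv2.INTER_CUBIC)
b=cv2.resize(im[165:255,285:385],None,fx=6,fy=6,interpolation=cv2.INTER_CUBIC)
cv2.imwrite("pics/ca.png",a);cv2.imwrite("pics/cb.png",b)
E
```

```text
(no output)
```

View pics/ca.png

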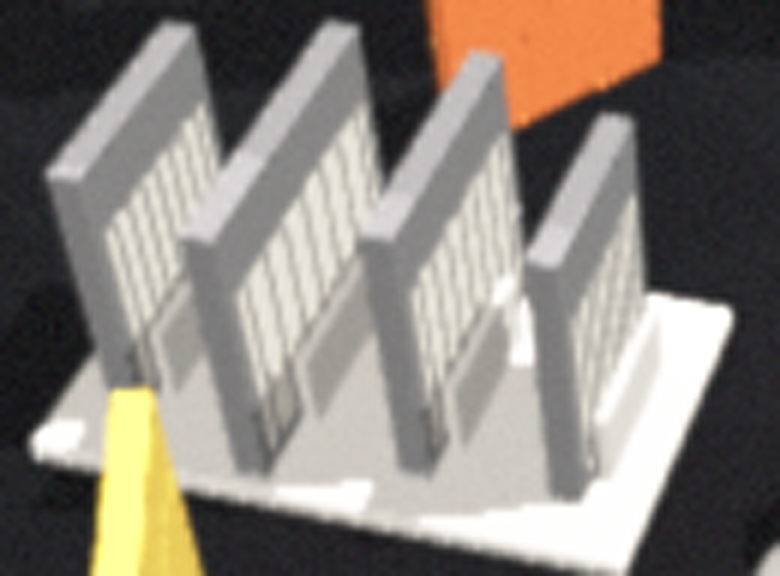

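View pics/cb.png

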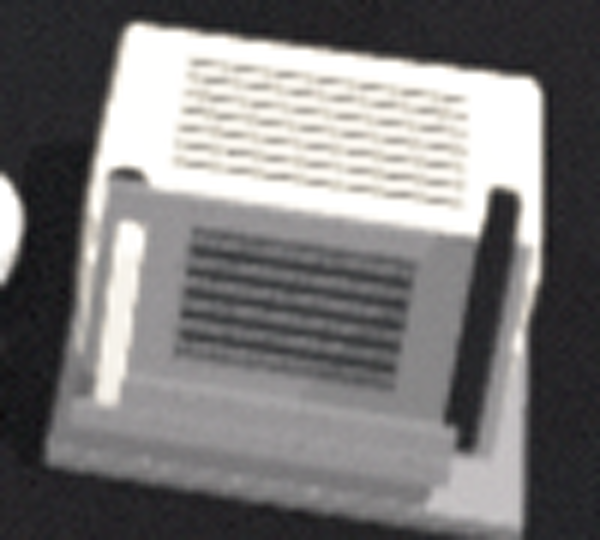

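```bash
cat > h.py <<'E'
import numpy as np
from plant import *
def ray(c,uv,z):
    k=calibration(c);K,R,t=k["intrinsics"],k["R"],k["t"]
    d=R.T@np.linalg.solve(K,[uv[0],uv[1],1.]);o=-R.T@t
    return o+d*(z-o[2])/d[2]
def A(uv,z,o):return ray("scene",[(uv[0]+.5)/6-.5+o[0],(uv[1]+.5)/6-.5+o[1]],z)
E
python3 - <<'E'
from h import *
o=(115,150)
for n,f in dict(P1=((180,22),(68,178)),P2=((340,25),(200,238)),P3=((487,58),(378,238)),P4=((617,118),(545,265))).items():
    a,b=[A(p,.14,o) for p in f]; print(n,np.round(a,4),np.round(b,4),"w",np.linalg.norm(a-b).round(4),"mid",np.round((a+b)/2,4),"ang",np.degrees(np.arctan2((b-a)[1],(b-a)[0])).round(1))
r=[A(p,.01,o) for p in((735,310),(628,572),(35,450))]; print(np.round(r,4),"side",np.linalg.norm(r[0]-r[1]),np.linalg.norm(r[1]-r[2]),"centre",(r[0]+r[2])/2, "yaw",np.degrees(np.arctan2(*(r[1]-r[0])[1::-1])))
o=(285,165)
c=[A(p,z,o) for p,z in(((125,25),.068),((543,85),.068),((48,468),0),((522,540),0))]; print(np.round(c,4))
L=np.array([[-.17,-.09],[-.17,.09],[.034,-.09],[.034,.095]]);W=np.array(c)[:,:2]
l0,w0=L.mean(0),W.mean(0);l=L-l0;w=W-w0
th=np.arctan2((l[:,0]*w[:,1]-l[:,1]*w[:,0]).sum(),(l*w).sum());R=np.array([[np.cos(th),-np.sin(th)],[np.sin(th),np.cos(th)]])
print("cleaner",w0-R@l0,np.degrees(th),"res",W-(w0+l@R.T))
# yaw from tcp
from scipy.spatial.transform import Rotation as Ro
s=get_state();print(Ro.from_quat(s["tcp_rot"]).as_matrix().round(3),calibration("wrist"))
E
```

```text
P1 [ 0.4311 -0.3046  0.14  ] [ 0.5305 -0.3205  0.14  ] w 0.1006 mid [ 0.4808 -0.3126  0.14  ] ang -9.1
P2 [ 0.4286 -0.2389  0.14  ] [ 0.5605 -0.2618  0.14  ] w 0.1339 mid [ 0.4946 -0.2504  0.14  ] ang -9.8
P3 [ 0.4462 -0.1752  0.14  ] [ 0.5561 -0.1964  0.14  ] w 0.1119 mid [ 0.5011 -0.1858  0.14  ] ang -10.9
P4 [ 0.4805 -0.1179  0.14  ] [ 0.5665 -0.1326  0.14  ] w 0.0872 mid [ 0.5235 -0.1253  0.14  ] ang -9.7
[[ 0.4504 -0.0783  0.01  ]
 [ 0.6002 -0.1052  0.01  ]
 [ 0.5521 -0.3556  0.01  ]] side 0.15225353845922748 0.25493153905198723 centre [ 0.50125164 -0.21694052  0.01      ] yaw -10.189725262829413
[[0.3752 0.0966 0.068 ]
 [0.4037 0.2739 0.068 ]
 [0.5731 0.0667 0.    ]
 [0.5973 0.2499 0.    ]]
cleaner [0.55441079 0.16054527] -8.437252566155053 res [[ 0.00218858  0.00013772]
 [ 0.00426646 -0.00063247]
 [-0.001752    0.00016004]
 [-0.00470304  0.00033471]]
[[ 0.     0.971  0.239]
 [-0.     0.239 -0.971]
 [-1.     0.     0.   ]] {'intrinsics': array([[301.41870275,   0.        , 254.30652461],
       [  0.        , 301.41870275, 195.95004234],
       [  0.        ,   0.        ,   1.        ]]), 'T_tool_cam': array([[-5.83433465e-04, -2.89053454e-01,  9.57312781e-01,
        -1.41217233e-01],
       [ 1.57867708e-03, -9.57312017e-01, -2.89052262e-01,
         7.44457318e-02],
       [ 9.99998584e-01,  1.34264498e-03,  1.01484993e-03,
        -7.00419284e-04],
       [ 0.00000000e+00,  0.00000000e+00,  0.00000000e+00,
         1.00000000e+00]])}
```

The rack panels measure about 100, 134, 112 and 87 mm from left to right, so panel_c (116 mm) is the third, at crop pixel (430,150) and image pixel (189,195). The other candidates are the 100 mm panel (138,187), the 136 mm panel (163,192), the 88 mm panel (214,202), the orange one (206,147) and the yellow one (142,257). I'm moving above panel_c.

>>> servo_tool([
  [[0.13,0.18,0.02,-0.01],[0.27,0.37,0.04,-0.02],[0.41,0.56,0.06,-0.03],[0.54,0.75,0.08,-0.04],[0.68,0.94,0.1,-0.053]],
], claw=0.1, force=60)

```text
time: 1.3
eef_pos: [0.2301, -0.5606, 0.2415]
tcp_rot: [0.459, 0.538, -0.459, 0.538]
contact_force: [0.5, -0.2, -0.5]
opening: 0.549
```

>>> servo_tool([
  [[0.13,0.18,0.02,-0.01],[0.27,0.37,0.04,-0.02],[0.41,0.56,0.06,-0.03],[0.54,0.75,0.08,-0.04],[0.68,0.94,0.1,-0.053]],
])

```text
time: 1.8
eef_pos: [0.2981, -0.4665, 0.2516]
tcp_rot: [0.481, 0.518, -0.481, 0.518]
contact_force: [-0.3, -0.7, -1.0]
opening: 0.555
```

>>> servo_tool([
  [[0.13,0.18,0,-0.01],[0.27,0.37,0,-0.02],[0.41,0.56,0,-0.03],[0.54,0.75,0,-0.04],[0.68,0.94,0,-0.053]],
])

```text
time: 2.3
eef_pos: [0.3661, -0.3725, 0.2515]
tcp_rot: [-0.502, -0.498, 0.502, -0.498]
contact_force: [-0.5, 0.2, -0.4]
opening: 0.557
```

>>> servo_tool([
  [[0.13,0.18,0,-0.01],[0.27,0.37,0,-0.02],[0.41,0.56,0,-0.03],[0.54,0.75,0,-0.04],[0.68,0.94,0,-0.053]],
])

```text
time: 2.8
eef_pos: [0.4341, -0.2785, 0.2516]
tcp_rot: [0.522, 0.476, -0.522, 0.477]
contact_force: [-0.8, 0.2, -0.1]
opening: 0.548
```

>>> servo_tool([
  [[0.13,0.18,0,-0.01],[0.27,0.37,0,-0.02],[0.41,0.56,0,-0.03],[0.6,0.8,0,-0.05],[0.67,0.93,0,-0.053]],
])

```text
time: 3.3
eef_pos: [0.5017, -0.1848, 0.2516]
tcp_rot: [0.542, 0.455, -0.541, 0.455]
contact_force: [0.4, -0.4, 0.7]
opening: 0.55
```

```bash
cat >> h.py <<'E'
from scipy.spatial.transform import Rotation as Ro
import cv2
def wcam(s=None):
    s=s or get_state();T=np.eye(4);T[:3,:3]=Ro.from_quat(s["tcp_rot"]).as_matrix();T[:3,3]=s["eef_pos"]
    k=calibration("wrist");return k["intrinsics"],T@k["T_tool_cam"]
def wproj(X,s):
    K,M=wcam(s);p=K@(np.linalg.inv(M)@np.r_[X,1])[:3];return p[:2]/p[2]
def wray(uv,z,s):
    K,M=wcam(s);d=M[:3,:3]@np.linalg.solve(K,[*uv,1.]);o=M[:3,3];return o+d*(z-o[2])/d[2]
E
python3 - <<'E'
from h import *
import json
s=get_state();im=read_camera("wrist");cv2.imwrite("pics/w1.png",im)
json.dump({k:np.asarray(s[k]).tolist() for k in("eef_pos","tcp_rot")},open("s1.json","w"))
print(s["time"],s["eef_pos"],s["opening"],s["qpos"].round(3));R=Ro.from_quat(s["tcp_rot"]).as_matrix();print(np.degrees(np.arctan2(R[1,2],R[0,2])))
E
```

```text
3.3 [ 0.5017215  -0.18480891  0.25156856] 0.5497213874210103 [-5.430e-01 -4.100e-02  1.899e+00  1.000e-03  1.283e+00  1.201e+00]
-99.95090877746406
```

View pics/w1.png

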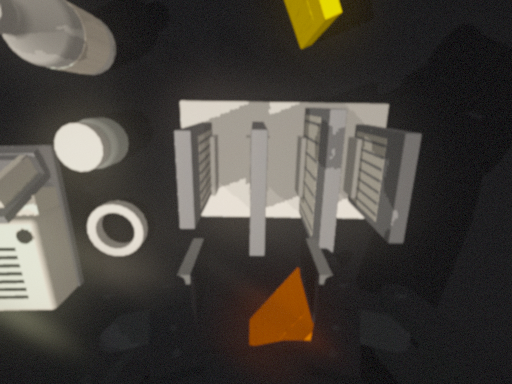

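The wrist view shows panel_c's top edge as the grey bar from (258,124) to (258,254), second from the left. The fingers are at (190,260) and (318,260). Measuring it now.

```bash
python3 - <<'E'
from h import *
import json
s=json.load(open("s1.json"))
for n,(a,b) in dict(c=((259.5,124),(257.5,255)),d=((337,109),(328,249)),b_=((409,133),(398,242)),a=((183.5,133),(187,227))).items():
    a,b=wray(a,.14,s),wray(b,.14,s);print(n,np.linalg.norm(a-b).round(4),((a+b)/2).round(4),np.degrees(np.arctan2((a-b)[1],(a-b)[0])).round(1))
print(wproj([.5017,-.1848,.14],s))
E
```

```text
c 0.1188 [ 0.5012 -0.1876  0.14  ] -10.5
d 0.1244 [ 0.4991 -0.252   0.14  ] -9.2
b_ 0.0984 [ 0.4825 -0.3124  0.14  ] -7.3
a 0.0835 [ 0.5223 -0.1271  0.14  ] -11.6
[255.15527816 193.69442414]
```

>>> servo_tool([
  [[0,-0.02,-0.16,0],[0,-0.02,-0.32,0],[0,-0.02,-0.48,0],[0,-0.02,-0.64,0],[0,-0.02,-0.8,0]],
])

```text
time: 3.85
eef_pos: [0.5004, -0.1889, 0.1709]
tcp_rot: [-0.542, -0.454, 0.542, -0.455]
contact_force: [-0.2, 0.5, -0.3]
opening: 0.551
```

>>> servo_tool([
  [[0,0,-0.2,0],[0,0,-0.4,0],[0,0,-0.6,0],[0,0,-0.72,0],[0,0,-0.72,0]],
])

```text
time: 4.35
eef_pos: [0.4993, -0.188, 0.0974]
tcp_rot: [-0.541, -0.456, 0.542, -0.453]
contact_force: [-0.3, 0.3, 0.2]
opening: 0.55
```

>>> servo_tool([
  [[0,0,0,0],[0,0,0,0],[0,0,0,0],[0,0,0,0],[0,0,0,0]],
], claw=-1, force=60)

```text
time: 4.85
eef_pos: [0.5016, -0.1889, 0.1008]
tcp_rot: [0.542, 0.454, -0.541, 0.456]
contact_force: [0.1, -0.2, 4.9]
opening: 0.156
```

>>> servo_tool([
  [[0,0,0,0],[0,0,0.05,0],[0,0,0.1,0],[0,0,0.15,0],[0,0,0.2,0]],
])

```text
time: 5.35
eef_pos: [0.5003, -0.1881, 0.1192]
tcp_rot: [-0.542, -0.455, 0.542, -0.454]
contact_force: [0.1, -0.5, -1.1]
opening: 0.158
```

>>> servo_tool([
  [[0,0,0.16,0],[0,0,0.34,0],[0,0,0.52,0],[0,0,0.7,0],[0,0,0.85,0]],
])

```text
time: 5.85
eef_pos: [0.5007, -0.1884, 0.2055]
tcp_rot: [0.542, 0.454, -0.542, 0.455]
contact_force: [0.3, -0.3, -1.2]
opening: 0.155
```

>>> servo_tool([
  [[0,0,0.14,0],[0,0,0.28,0],[0,0,0.42,0],[0,0,0.56,0],[0,0,0.7,0]],
])

```text
time: 6.35
eef_pos: [0.5006, -0.1883, 0.2753]
tcp_rot: [-0.542, -0.455, 0.542, -0.454]
contact_force: [0.3, -0.5, -3.0]
opening: 0.16
```

>>> servo_tool([
  [[0.03,0.17,0,0.05],[0.06,0.34,0,0.1],[0.09,0.52,0,0.15],[0.12,0.7,0,0.2],[0.15,0.87,0,0.254]],
])

```text
time: 6.85
eef_pos: [0.5157, -0.1006, 0.2749]
tcp_rot: [0.44, 0.554, -0.44, 0.554]
contact_force: [1.1, -1.2, -1.9]
opening: 0.159
```

>>> servo_tool([
  [[0.03,0.17,0,0.05],[0.06,0.34,0,0.1],[0.09,0.52,0,0.15],[0.12,0.7,0,0.2],[0.15,0.87,0,0.254]],
])

```text
time: 7.35
eef_pos: [0.5307, -0.0135, 0.2748]
tcp_rot: [0.321, 0.63, -0.321, 0.63]
contact_force: [0.5, -0.0, -0.2]
opening: 0.156
```

>>> servo_tool([
  [[0.03,0.17,0,0.05],[0.06,0.34,0,0.1],[0.09,0.52,0,0.15],[0.12,0.7,0,0.2],[0.15,0.87,0,0.254]],
])

```text
time: 7.85
eef_pos: [0.5457, 0.0735, 0.2748]
tcp_rot: [0.19, 0.681, -0.19, 0.681]
contact_force: [-0.1, -0.2, -1.8]
opening: 0.16
```

>>> servo_tool([
  [[0.03,0.17,0,0.05],[0.06,0.34,0,0.1],[0.09,0.52,0,0.15],[0.13,0.8,0,0.24],[0.13,0.86,0,0.254]],
])

```text
time: 8.35
eef_pos: [0.5588, 0.1607, 0.2747]
tcp_rot: [0.052, 0.705, -0.051, 0.705]
contact_force: [-0.0, -0.1, -1.0]
opening: 0.157
```

```bash
python3 - <<'E'
from h import *
import json
s=get_state();im=read_camera("wrist");cv2.imwrite("pics/w2.png",cv2.resize(im,(768,576),interpolation=cv2.INTER_CUBIC));cv2.imwrite("pics/w2raw.png",im)
json.dump({k:np.asarray(s[k]).tolist() for k in("eef_pos","tcp_rot")},open("s2.json","w"))
print(s["time"],s["eef_pos"],s["opening"],s["qpos"].round(3));R=Ro.from_quat(s["tcp_rot"]).as_matrix();print(np.degrees(np.arctan2(R[1,2],R[0,2])))
E
```

```text
8.35 [0.55875298 0.16071622 0.27471271] 0.15734076401970146 [1.050e-01 5.000e-02 1.766e+00 1.000e-03 1.326e+00 2.500e-01]
-8.322385286477225
```

View pics/w2.png

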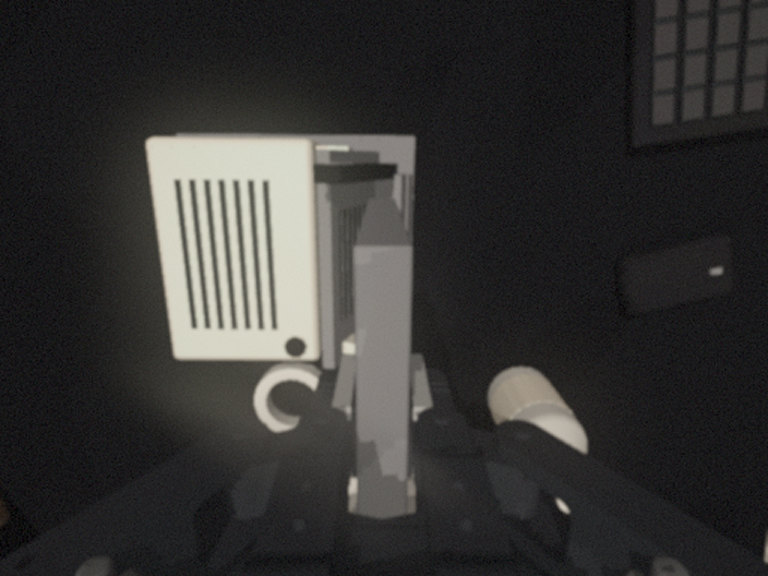

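```bash
python3 - <<'E'
from h import *
import json
s=json.load(open("s2.json"))
g=lambda u,v,z: wray(((u+.5)/1.5-.5,(v+.5)/1.5-.5),z,s)
pts=dict(bl=(148,139,.068,-.17,.09),fl=(313,139,.068,-.045,.09),br=(174,359,.068,-.17,-.09),fr=(319,359,.068,-.045,-.09))
W=np.array([g(*p[:3])[:2] for p in pts.values()]);L=np.array([p[3:] for p in pts.values()])
print(W.round(4))
l0,w0=L.mean(0),W.mean(0);l=L-l0;w=W-w0
th=np.arctan2((l[:,0]*w[:,1]-l[:,1]*w[:,0]).sum(),(l*w).sum());R=np.array([[np.cos(th),-np.sin(th)],[np.sin(th),np.cos(th)]])
O=w0-R@l0;print("cleaner",O,np.degrees(th));print("res",(W-(w0+l@R.T)).round(4).tolist())
for nm,p in dict(pl95=(415,137,.0),guide_top_in_r=(397,176,.118),guide_top_out_r=(390,165,.118),guidetopin_l=(318,183,.123),panel_top=(384,247,.314-.13+.13),pf=(377,201,.185)).items():
    X=g(*p);print(nm,X.round(4),(R.T@(X[:2]-O)).round(4))
X=g(384,247,.315);print("panel top end",X, (R.T@(X[:2]-O)))
E
```

```text
[[0.4035 0.2717]
 [0.5224 0.2545]
 [0.3742 0.0991]
 [0.4948 0.0817]]
cleaner [0.55489405 0.15990208] -9.001817540710158
res [[0.0024, -0.0037], [-0.0021, -0.0014], [0.0013, 0.0015], [-0.0016, 0.0036]]
pl95 [0.6013 0.2473 0.    ] [0.0321 0.0936]
guide_top_in_r [0.5781 0.2219 0.118 ] [0.0132 0.0649]
guide_top_out_r [0.5746 0.2293 0.118 ] [0.0086 0.0716]
guidetopin_l [0.5281 0.225  0.123 ] [-0.0366  0.0601]
panel_top [0.5677 0.215  0.314 ] [0.004  0.0564]
pf [0.5647 0.2141 0.185 ] [0.0012 0.0551]
panel top end [0.56770599 0.21521031 0.315     ] [0.00400029 0.05663165]
```

The cleaner fit from the wrist view agrees with the scene one: (0.555, 0.160), yaw about -8.7°. The panel spans roughly y -60 to +56 between wall and guide. I'm lowering it now.

>>> servo_tool([
  [[0.02,0,-0.15,-0.004],[0.02,0,-0.3,-0.004],[0.02,0,-0.5,-0.004],[0.02,0,-0.65,-0.004],[0.02,0,-0.8,-0.004]],
])

```text
time: 8.9
eef_pos: [0.56, 0.1578, 0.192]
tcp_rot: [0.055, 0.706, -0.056, 0.704]
contact_force: [-0.3, 0.7, -0.8]
opening: 0.157
```

>>> servo_tool([
  [[0,0,-0.15,0],[0,0,-0.3,0],[0,0,-0.4,0],[0,0,-0.5,0],[0,0,-0.55,0]],
])

```text
time: 9.4
eef_pos: [0.5603, 0.1587, 0.1382]
tcp_rot: [0.055, 0.705, -0.055, 0.705]
contact_force: [0.4, -0.5, -0.2]
opening: 0.156
```

>>> servo_tool([
  [[0,0,-0.02,0],[0,0,-0.04,0],[0,0,-0.06,0],[0,0,-0.08,0],[0,0,-0.1,0]],
])

```text
time: 9.9
eef_pos: [0.5609, 0.1587, 0.1297]
tcp_rot: [0.055, 0.705, -0.055, 0.705]
contact_force: [0.0, -0.2, -0.9]
opening: 0.152
```

```bash
python3 - <<'E'
from h import *
s=get_state();im=read_camera("wrist");c=read_camera("scene")
a=cv2.resize(im[60:300,180:320],None,fx=2.5,fy=2.5,interpolation=cv2.INTER_CUBIC)
b=cv2.resize(c[130:260,285:385],None,fx=4.4,fy=4.615,interpolation=cv2.INTER_CUBIC)
print(s["time"],s["eef_pos"],s["opening"],s["contact_force"]);h=min(a.shape[0],b.shape[0]);cv2.imwrite("pics/w3.png",np.hstack([a[:h],b[:h]]))
E
```

```text
9.9 [0.56088257 0.15874483 0.12974065] 0.15234605189721184 [ 0.03861616 -0.23023607 -0.86421742]
```

View pics/w3.png

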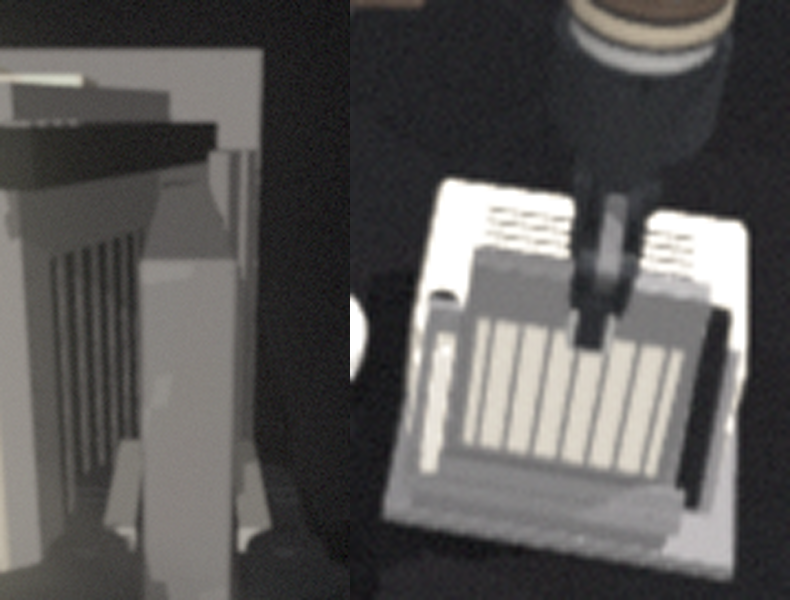

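The panel's foot is entering the channel, between the wall at (438,400) and the guide at (705,400) and behind the lip. I'm continuing down slowly.

>>> servo_tool([
  [[0,0,-0.02,0],[0,0,-0.04,0],[0,0,-0.06,0],[0,0,-0.08,0],[0,0,-0.1,0]],
])

```text
time: 10.5
eef_pos: [0.5606, 0.1587, 0.1191]
tcp_rot: [0.055, 0.705, -0.055, 0.705]
contact_force: [-0.6, -0.3, -0.2]
opening: 0.156
```

>>> servo_tool([
  [[0,0,-0.01,0],[0,0,-0.015,0],[0,0,-0.02,0],[0,0,-0.025,0],[0,0,-0.025,0]],
])

```text
time: 11.0
eef_pos: [0.561, 0.1586, 0.119]
tcp_rot: [0.055, 0.705, -0.055, 0.705]
contact_force: [-4.5, -1.5, 9.2]
opening: 0.154
```

>>> servo_tool([
  [[0,0,0,0],[0,0,0,0],[0,0,0,0],[0,0,0,0],[0,0,0,0]],
], claw=-0.1)

```text
time: 11.5
eef_pos: [0.5606, 0.1587, 0.1166]
tcp_rot: [0.055, 0.705, -0.055, 0.705]
contact_force: [0.3, -0.8, -0.2]
opening: 0.448
```

>>> servo_tool([
  [[-0.03,0.005,0.02,0],[-0.07,0.01,0.04,0],[-0.11,0.016,0.05,0],[-0.15,0.022,0.05,0],[-0.19,0.03,0.05,0]],
])

```text
time: 12.0
eef_pos: [0.5412, 0.1617, 0.1219]
tcp_rot: [0.055, 0.705, -0.055, 0.705]
contact_force: [-0.7, 0.3, 0.6]
opening: 0.452
```

>>> servo_tool([
  [[-0.04,0.005,0.0,0],[-0.08,0.01,0,0],[-0.12,0.016,0,0],[-0.16,0.022,0,0],[-0.2,0.03,0,0]],
])

```text
time: 12.5
eef_pos: [0.5213, 0.1647, 0.1218]
tcp_rot: [0.055, 0.705, -0.055, 0.705]
contact_force: [-0.4, -0.8, 0.5]
opening: 0.454
```

```bash
python3 - <<'E'
from h import *
s=get_state();im=read_camera("wrist");c=read_camera("scene")
a=cv2.resize(im[60:300,130:320],None,fx=2.5,fy=2.5,interpolation=cv2.INTER_CUBIC)[:600]
b=cv2.resize(c[130:260,295:375],None,fx=4,fy=4.615,interpolation=cv2.INTER_CUBIC)
print(s["time"],s["eef_pos"],s["opening"],s["contact_force"]);h=min(a.shape[0],b.shape[0]);cv2.imwrite("pics/w4.png",np.hstack([a[:h],b[:h]]))
E
```

```text
12.5 [0.52132588 0.16466558 0.12181737] 0.45440795709942444 [-0.43553254 -0.82761457  0.49602377]
```

View pics/w4.png

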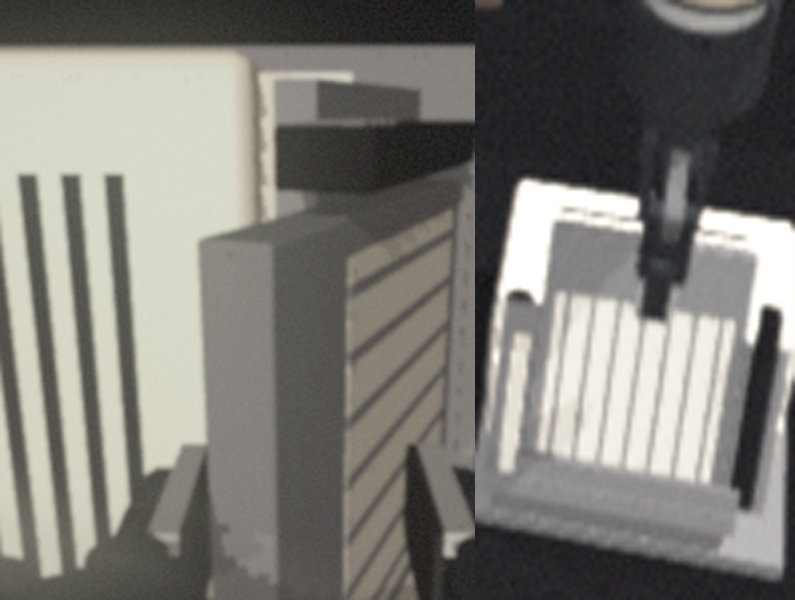

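The panel leans back on the grille with its foot behind the lip, at (640,480) in the right half. I'm backing out upward and going around to the outside of the guide with the gripper shut.

>>> servo_tool([
  [[0,0,0.15,0],[0,0,0.35,0],[0,0,0.55,0],[0,0,0.8,0],[0,0,1.0,0]],
])

```text
time: 13.1
eef_pos: [0.5225, 0.1647, 0.2249]
tcp_rot: [0.055, 0.704, -0.055, 0.706]
contact_force: [0.3, 0.3, 0.2]
opening: 0.451
```

>>> servo_tool([
  [[0.03,0.2,0,0],[0.06,0.4,0,0],[0.09,0.6,0,0],[0.12,0.8,0,0],[0.15,1.0,0,0]],
], claw=-1)

```text
time: 13.6
eef_pos: [0.5373, 0.2655, 0.2234]
tcp_rot: [0.055, 0.704, -0.055, 0.706]
contact_force: [-1.4, 0.5, -0.3]
opening: -0.002
```

>>> servo_tool([
  [[0.03,0.05,0,0],[0.06,0.1,0,0],[0.1,0.1,0,0],[0.1,0.1,0,0],[0.1,0.1,0,0]],
])

```text
time: 14.1
eef_pos: [0.5468, 0.2739, 0.2218]
tcp_rot: [0.055, 0.705, -0.055, 0.705]
contact_force: [0.3, 0.6, 0.7]
opening: 0.001
```

```bash
python3 - <<'E'
from h import *
s=get_state();im=read_camera("wrist");c=read_camera("scene")
print(s["time"],s["eef_pos"],s["opening"],s["contact_force"])
for k in("wrist","scene"):
  for q in("guide_tab","guide","panel_c"): print(k,q,[(np.round(d["at"],3).tolist(),round(d["p"],2)) for d in recognise(k,q)][:4])
a=cv2.resize(im,None,fx=1.,fy=1.5)[:570];b=cv2.resize(c[150:250,310:380],None,fx=4,fy=5.7,interpolation=cv2.INTER_CUBIC)
cv2.imwrite("pics/w5.png",np.hstack([a[:570],b]))
E
```

```text
14.1 [0.54681657 0.27391049 0.22180106] 0.0006233416150593213 [0.30254797 0.59825794 0.66305705]
wrist guide_tab [([0.556, 0.233, 0.078], 0.87)]
wrist guide [([0.56, 0.229, 0.078], 0.89)]
wrist panel_c [([0.531, 0.149, 0.099], 0.76)]
scene guide_tab [([0.501, -0.312, 0.101], 0.61), ([0.557, 0.226, 0.088], 0.58)]
scene guide [([0.553, 0.225, 0.085], 0.51)]
scene panel_c [([0.5, -0.314, 0.103], 0.97), ([0.305, -0.179, 0.078], 0.94), ([0.513, -0.246, 0.101], 0.79), ([0.541, -0.123, 0.096], 0.63)]
```

View pics/w5.png

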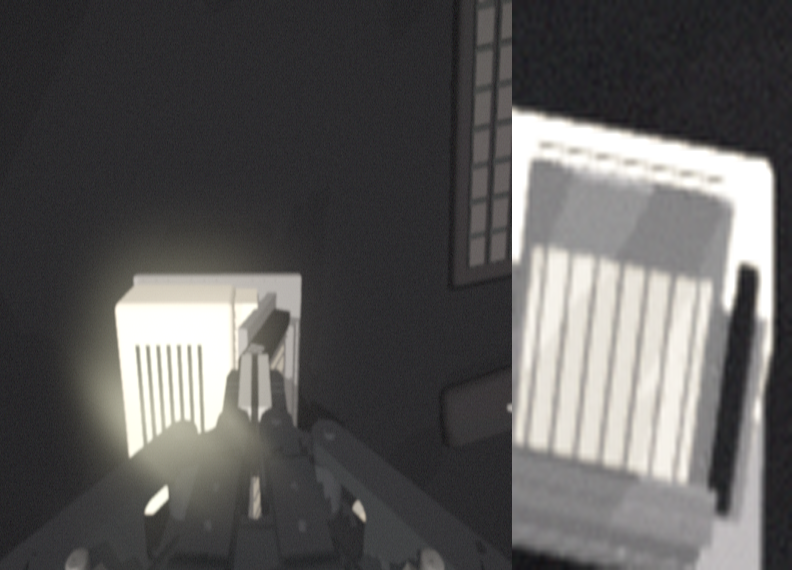

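The tip sits outside the guide, about 25 mm clear of its outer face. I'm lowering it and pushing in.

>>> servo_tool([
  [[0,0,-0.2,0],[0,0,-0.4,0],[0,0,-0.6,0],[0,0,-0.8,0],[0,0,-0.95,0]],
])

```text
time: 15.0
eef_pos: [0.5461, 0.2745, 0.1254]
tcp_rot: [0.055, 0.705, -0.055, 0.705]
contact_force: [-1.0, -0.0, 0.5]
opening: 0.005
```

>>> servo_tool([
  [[0,0,-0.1,0],[0,0,-0.2,0],[-0.01,-0.04,-0.2,0],[-0.015,-0.08,-0.2,0],[-0.02,-0.12,-0.2,0]],
])

```text
time: 15.5
eef_pos: [0.5453, 0.2625, 0.1079]
tcp_rot: [0.055, 0.704, -0.055, 0.706]
contact_force: [-0.1, 0.9, -0.1]
opening: -0.003
```

>>> servo_tool([
  [[-0.003,-0.02,0,0],[-0.006,-0.04,0,0],[-0.009,-0.06,0,0],[-0.012,-0.08,0,0],[-0.015,-0.1,0,0]],
])

```text
time: 16.0
eef_pos: [0.5432, 0.2525, 0.1069]
tcp_rot: [0.055, 0.705, -0.055, 0.705]
contact_force: [0.4, 0.6, -0.5]
opening: -0.001
```

>>> servo_tool([
  [[-0.003,-0.02,0,0],[-0.005,-0.03,0,0],[-0.006,-0.04,0,0],[-0.007,-0.05,0,0],[-0.009,-0.06,0,0]],
])

```text
time: 16.5
eef_pos: [0.5422, 0.2466, 0.1068]
tcp_rot: [0.055, 0.705, -0.055, 0.705]
contact_force: [0.1, -0.5, -0.0]
opening: 0.001
```

>>> servo_tool([
  [[-0.0015,-0.01,0,0],[-0.003,-0.02,0,0],[-0.0045,-0.03,0,0],[-0.006,-0.04,0,0],[-0.006,-0.04,0,0]],
])

```text
time: 17.0
eef_pos: [0.5417, 0.2429, 0.1068]
tcp_rot: [0.055, 0.705, -0.055, 0.705]
contact_force: [1.0, 2.8, -1.2]
opening: -0.001
```

>>> servo_tool([
  [[-0.001,-0.007,0,0],[-0.002,-0.014,0,0],[-0.003,-0.02,0,0],[-0.004,-0.027,0,0],[-0.005,-0.034,0,0]],
])

```text
time: 17.5
eef_pos: [0.5411, 0.2394, 0.1068]
tcp_rot: [0.055, 0.705, -0.055, 0.705]
contact_force: [-0.1, 4.5, -0.9]
opening: -0.002
```

>>> servo_tool([
  [[-0.001,-0.007,0,0],[-0.002,-0.014,0,0],[-0.003,-0.02,0,0],[-0.003,-0.02,0,0],[-0.003,-0.02,0,0]],
])

```text
time: 18.0
eef_pos: [0.5408, 0.2372, 0.1069]
tcp_rot: [0.055, 0.705, -0.055, 0.705]
contact_force: [0.0, 3.7, -0.7]
opening: 0.003
```

>>> servo_tool([
  [[-0.001,-0.007,0,0],[-0.002,-0.014,0,0],[-0.003,-0.02,0,0],[-0.003,-0.02,0,0],[-0.003,-0.02,0,0]],
])

```text
time: 18.5
eef_pos: [0.5407, 0.2364, 0.1069]
tcp_rot: [0.056, 0.705, -0.054, 0.705]
contact_force: [1.1, 7.4, -2.4]
opening: -0.002
```

>>> servo_tool([
  [[-0.001,-0.007,0,0],[-0.002,-0.014,0,0],[-0.003,-0.02,0,0],[-0.003,-0.02,0,0],[-0.003,-0.02,0,0]],
])

```text
time: 19.0
eef_pos: [0.5407, 0.2364, 0.107]
tcp_rot: [0.058, 0.704, -0.053, 0.706]
contact_force: [1.1, 14.5, -2.6]
opening: -0.004
```

The force rises to 14.5 N with no more motion, so the panel looks clamped. I'm backing off and checking.

>>> servo_tool([
  [[0.004,0.03,0,0],[0.01,0.07,0,0],[0.02,0.15,0,0],[0.04,0.25,0,0],[0.05,0.35,0,0]],
])

```text
time: 19.5
eef_pos: [0.5456, 0.2687, 0.1069]
tcp_rot: [0.055, 0.705, -0.055, 0.705]
contact_force: [0.3, 0.3, -0.6]
opening: -0.0
```

>>> servo_tool([
  [[0,0,0.2,0],[0,0,0.4,0],[0,0,0.6,0],[0,0,0.8,0],[0,0.1,1.0,0]],
])

```text
time: 20.0
eef_pos: [0.5453, 0.2781, 0.2076]
tcp_rot: [0.055, 0.705, -0.056, 0.705]
contact_force: [0.6, -0.1, 0.7]
opening: -0.0
```

>>> servo_tool([
  [[0,0.1,0.1,0],[0,0.3,0.2,0],[0,0.5,0.3,0],[0,0.7,0.4,0],[0,0.9,0.4,0]],
])

```text
time: 20.5
eef_pos: [0.5457, 0.3701, 0.2482]
tcp_rot: [0.055, 0.704, -0.054, 0.706]
contact_force: [-0.7, 0.1, 1.4]
opening: -0.002
```

```bash
python3 - <<'E'
from h import *
s=get_state();c=read_camera("scene");d=read_camera("side");cv2.imwrite("pics/scene9.png",c)
print(s["time"],s["eef_pos"],s["contact_force"])
b=cv2.resize(c[160:250,290:380],None,fx=6,fy=6,interpolation=cv2.INTER_CUBIC)
e=cv2.resize(c[120:340,110:300],None,fx=1.36,fy=2.45)
cv2.imwrite("pics/w6.png",np.hstack([b,e[:540]]))
for q in("cup","bottle","tape"):print(q,[np.round(x["at"],3).tolist() for x in recognise("scene",q)][:2],[np.round(x["at"],3).tolist() for x in recognise("side",q)][:2])
E
```

```text
20.5 [0.54574093 0.37009377 0.24823487] [-0.67049108  0.10504224  1.36705698]Traceback (most recent call last):
  File "<stdin>", line 6, in <module>
    return _nx.concatenate(arrs, 1, dtype=dtype, casting=casting)
           ~~~~~~~~~~~~~~~^^^^^^^^^^^^^^^^^^^^^^^^^^^^^^^^^^^^^^^
ValueError: all the input array dimensions except for the concatenation axis must match exactly, but along dimension 0, the array at index 0 has size 540 and the array at index 1 has size 539
```

```bash
python3 - <<'E'
from h import *
c=read_camera("scene");read_camera("side")
b=cv2.resize(c[160:250,290:380],(540,540),interpolation=cv2.INTER_CUBIC)
cv2.imwrite("pics/w6.png",np.hstack([b,cv2.resize(c[120:340,110:300],(258,540))]))
for q in("cup","bottle","tape"):print(q,[np.round(x["at"],3).tolist() for x in recognise("scene",q)][:2],[np.round(x["at"],3).tolist() for x in recognise("side",q)][:2])
E
```

```text
cup [[0.577, 0.006, 0.06]] [[0.55, 0.011, 0.054]]
bottle [[0.693, -0.019, 0.089]] [[0.655, -0.005, 0.083]]
tape [[0.45, 0.014, 0.021]] [[0.446, 0.022, 0.02]]
```

View pics/w6.png

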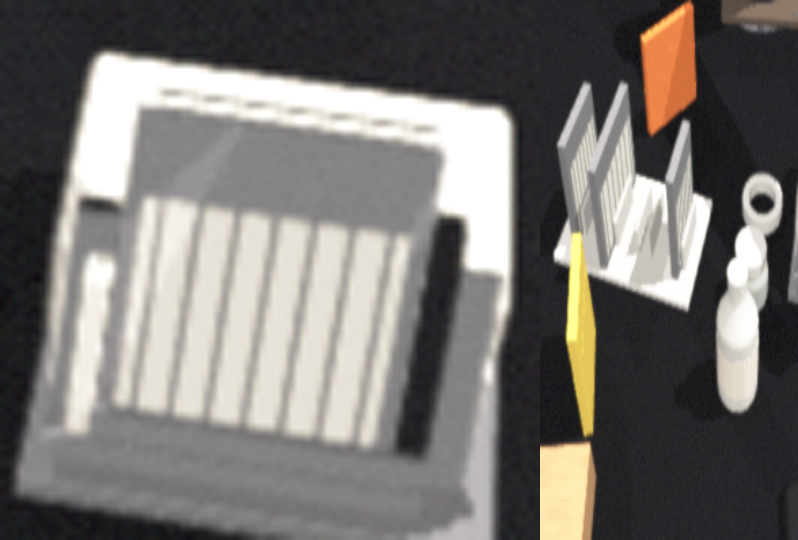

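The panel spans from the wall, at (95,400), to the guide, at (415,400), with no visible gap. The rack still holds the other three panels, and the cup, bottle and tape have not moved.

```bash
python3 -c "
from plant import *
print(sign_off(), get_state()['time'])"
```

```text
the job is handed in; nothing more can be done
the job is handed in; nothing more can be done
```

I put panel_c, the 116 mm panel, in the cleaner frame. It stands upright with its foot in the bottom channel, leaning back on the grille. I slid the guide in until it held the panel against the fixed side wall, then backed the arm clear and handed in, about 21 s into the 51 s limit.

- **Right panel:** from two camera views the panel measured 112 and 119 mm wide. Next to the other three (about 100, 134 and 87 mm), that identifies it as panel_c.
- **Clamping:** the guide slid at about 4 N. The last two pushes reached 7.4 and then 14.5 N, and it stopped moving on the last one. It stopped about where a 116 mm panel against the wall should stop it. The final picture shows no visible gap at the wall or the guide.
- **Surroundings:** the other three panels are still in the rack, and the orange and yellow look-alikes were not touched. The networks found the cup, bottle and tape within about 4 mm of where they started, which is their stated accuracy.
- **Disagreements:** the scene and wrist cameras put the cleaner's yaw at -8.4° and -9.0°, so I used about -8.7°. In the scene view after the panel was placed, the network did not list it among its panel detections, though the wrist view did. I confirmed the placed panel in the pictures instead.

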